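# Switch on the laminator at the craft desk

### The arm

A 6-joint arm with a two-finger parallel gripper is mounted at the origin on the work surface. World frame = base frame: x ahead of the robot, y to its left, z up, the work surface at z = 0. Lengths are in m, angles in rad, forces in N, time in s.
With the tool pointing down it reaches from about 0.375 to 0.975 m from the base axis. Payload 3.8 kg.
Tool frame: the origin (TCP) lies on the mounting face of the last link; the fingertips stand 173 mm ahead of it and the grasp point (between the pads) lies 155 mm ahead of it; z points along the fingers, y is the line along which they close (so a half turn about z gives the same grasp; the last joint's range is limited). The gripper opens to 85 mm and grips with 20 to 120 N. Pads are 22 mm wide; open, the fingers measure 114 mm over their backs; the gripper's body (76 mm by 85 mm) begins 54 mm behind the grasp point. The pads swing forward as they close: fully open they stand 13 mm farther back than shut.
Start: joints at [-0.037, 0.264, 1.604, -0, 1.274, -0.037], TCP at [0.675, -0, 0.405] pointing down, gripper open.
Joint ranges: [-2.63, 2.63], [-0.94, 2.18], [0.31, 2.57], [-1.31, 4.45], [0, 2.66], [-2.55, 2.55]. Speed limits (rad/s): [2.57, 2.57, 3.14, 3.14, 3.14, 3.14].

### API

Orientations are given as a rotation vector (axis times angle).
In Python, from workcell import bot gives the robot as it stands.
- The arm moves only by the tool drive_tool, never from a script. Its argument "increments" is a list of rows, each an object with "delta_pos": the shift along the tool's x, y, z in mm, a list of three; "turn": the turn about the tool's z in rad; "jaw": the opening, from -1 (shut) to 1 (fully open). A call has 1 to 8 rows; each row shifts and turns the commanded pose from where the row before left it, along the tool's axes as they then stand; what a row does not reach is not made up. A row lasts 1/12 s, in which the tool goes at most 41.7 mm and 7.16 degrees, less where a joint would pass 70% of its speed; a pose out of reach is approached as far as the arm can. A call is refused whole if a number of a shift passes 41.7 or a number of a turn 0.125, either way. A call with a gripper value outside its range is refused whole. The fingers move at their own pace and stop on an object; "grip_force" is the grip in N (left out, the last holds). Time passes only in rows, so rows that do not move let the fingers close. It gives the time, the measured TCP pose, the force, the opening and the grip force at its end, in the units of the state.
- bot.read_state(): the state, without advancing time (a new reading comes with each control period).
- bot.read_camera(name): name is "scene" or "side" or "wrist"; returns a dict with "pixels" (384x512x3 uint8, red, green, blue), "fovy" (degrees; the focal length in pixels is half the picture's height over the tangent of half this angle, whatever the lens; pixels are square), "cx", "cy" (the principal point, pixels), "camera_from_world" (4x4, takes a point from world to camera coordinates); the wrist camera has in their place "hand_eye" (4x4, takes a point from camera to tool coordinates, whose origin is the TCP and whose axes are the flange's). Camera axes: x right, y down, z forward; pixel columns grow to the right and rows downward; lengths in m; the calibration is good to about 2 mm. A picture is of the moment at which its call begins: read the wrist's pose just before it. There is no depth.
- bot.finish_job(): hands the job in; it is judged then, once.
The state is a dict: "time": time; "q": joint angles; "joint_vel": joint speeds; "joint_torque": joint torques, N m; "tool_pos": TCP position; "tcp_rot": TCP orientation; "wrist_force": force on the tool from outside, world axes, zero at the start; "torque": the same for the moment, N m; "width": opening from 0.0 (shut) to 1.0 (fully open); "grip_force": force on a finger pad.
Only numpy, scipy, OpenCV 4.12 (cv2) and the standard library are available. Lean on these libraries where they do the work, as an engineer would, in place of code of your own. Each camera call takes 0.05 s, during which the arm holds its last target. There are 200 camera calls.

### The job

Get the laminator ready for thick pouches: first switch on the white extension strip by pressing down the raised half of its big rocker until it is fully over, then press the laminator's round key fully in (it stays in), and last press its long bar key fully in and let it come back up. Do not press the small square key, do not pick up or push the strip about, and leave everything else on the desk where it is.

Things in the scene. Friction and masses are not known exactly. Their poses are not given: they have to be found in the camera images.
- strip: White extension strip lying loose on the desk, 280 long (its x) x 60 wide (its y) x 38 mm high, 0.9 kg, three round sockets on top. It lies on the left or on the right of the laminator, x roughly away from the robot. Origin at the centre of its underside, z up. The rocker is in the end nearer the robot, its pivot at strip x = -85, y = 0, z = 47 mm.
- rocker (a joint): The strip's grey rocker, 48 mm long (strip x, 24 mm each side of the pivot) x 30 mm wide, a shallow V. 0 = off: the half towards the robot (strip -x) is raised 0.44 rad, the other half is level, 9 mm above the strip's top. 0.44 rad = on: the reverse. Stays where left; tips at about 2.5 N, 17 mm from the pivot. Press the outer part of the half: a fingertip over the pivot jams it.
- rocker_raised (a point): Point on the face of the rocker's half towards the robot, on its centre line, 17 mm from the pivot; moves with the rocker (about 7 mm down from off to on). When on it is 47 mm above the desk.
- laminator: Black laminator, fixed, 130 deep (its x) x 260 wide (its y) x 75 mm high, clear pouch ledge at its front (-x). Origin at the centre of its underside, z up. On its flat top, in a row along its y, 20 mm in front of its centre and 75 mm apart, stand three white keys of the same plastic; which key has which place varies.
- round_key_top (a point): Centre of the top face of the round key (28 mm across), 13 mm above the laminator's top when up, on a 3 mm high surround that is 6 mm wider all round. Moves with the key.
- round_key (a joint): How far the round key is pressed: 0 up, 0.006 m fully in. Moves down against 3 N of friction and stays where it is left.
- bar_key_top (a point): Centre of the top face of the bar key (50 mm along laminator y x 18 mm), 13 mm above the laminator's top when up, on a 3 mm high surround. Moves with the key.
- bar_key (a joint): How far the bar key is pressed: 0 up, 0.006 m fully in. A spring raises it again: 1.2 N to start, 4.8 N fully in.
- square_key_top (a point): Centre of the top face of the square key (18 x 18 mm), same height and surround as the others. Not to be pressed.
- square_key (a joint): How far the square key is pressed: 0 up, 0.006 m fully in, sprung like the bar key. Must stay up.
- pen_tray: Grey pen tray fixed to the desk, 260 x 70 x 22 mm, on the other side of the laminator from the strip. Origin under its centre.
- orange_a: Dried orange slice, loose, 64 mm across, 8 mm thick, lying in front of the laminator. Origin at the centre of its underside.
- orange_b: Dried orange slice, loose, 56 mm across, 8 mm thick, in front of the laminator. Origin at the centre of its underside.
- spool: Copper thread spool standing loose in front of the laminator, 32 mm across, 42 mm high. Origin at the centre of its underside.
- glue_gun: Black glue gun lying loose at the right edge, about 170 x 130 x 34 mm. Origin on the desk, at its middle.
- mug: White mug standing loose at the left, 80 mm across, 92 mm high, handle to the side. Origin at the centre of its underside.
- tape: Loose tape roll lying flat at the left, 80 mm across, 24 mm high. Origin at the centre of its underside.

How it is judged:
By the outcome, as a careful person would: the job done as asked, in the order asked, and still so for the second after the job is handed in, with the robot touching nothing.
It also fails if it takes over 51 s, if anything falls off the work surface, if the arm or the gripper's body presses on something with over 40 N, if the wrist force passes 120 N, or if a joint passes its speed limit or range.

## Working session

There is one attempt and no reset: what is moved stays moved. The work goes in short steps, Python scripts to look and compute and a tool call to move; the robot and the scene stay as the last step left them, time stands still between calls to the robot, and variables do not carry over. Pictures are saved under pics/ and viewed, at most 10 in all, crops included, and the job is handed in when it is done.

Besides the shell and the picture viewer there is one more tool, called after ">>>" as name([rows], argument=value, ...), one row to a line, values as JSON. drive_tool: Moves the arm, as the interface text tells. Its arguments: {"type":"object","properties":{"increments":{"type":"array"},"grip_force":{"type":"number"}},"required":["increments"]}

```bash
mkdir -p pics
cat > h.py <<'E'
import numpy as np,cv2
from scipy.spatial.transform import Rotation as R
from workcell import bot
def cam(name):
    s=bot.read_state(); c=bot.read_camera(name)
    im=c["pixels"]; f=im.shape[0]/2/np.tan(np.radians(c["fovy"])/2)
    if name=="wrist":
        T=np.eye(4);T[:3,:3]=R.from_rotvec(s["tcp_rot"]).as_matrix();T[:3,3]=s["tool_pos"]
        W=T@np.array(c["hand_eye"])
    else: W=np.linalg.inv(np.array(c["camera_from_world"]))
    return dict(im=im,f=f,cx=c["cx"],cy=c["cy"],W=W)
def ray(c,u,v,z):
    d=c["W"][:3,:3]@np.array([(u-c["cx"])/c["f"],(v-c["cy"])/c["f"],1]);o=c["W"][:3,3]
    return o+d*(z-o[2])/d[2]
def save(c,n):
    import pickle; cv2.imwrite(f"pics/{n}.png",c["im"][:,:,::-1]); pickle.dump(c,open(f"pics/{n}.pkl","wb"))
E
python3 - <<'E'
from h import *
for n in("scene","side","wrist"):
    c=cam(n);save(c,n+"0");print(n,c["f"],c["cx"],c["cy"],c["W"].round(3).tolist())
a=[cv2.imread(f"pics/{n}0.png") for n in("scene","wrist")]
print(bot.read_state())
E
```

```text
scene 390.4281545155568 252.51182031083312 190.45168272225354 [[0.862, 0.401, -0.31, 0.933], [0.507, -0.676, 0.534, -0.707], [0.004, -0.618, -0.786, 1.127], [0.0, 0.0, 0.0, 1.0]]
side 355.78540545642915 250.82146388188164 192.14379175254697 [[-0.981, -0.128, 0.144, 0.373], [-0.192, 0.675, -0.712, 0.832], [-0.006, -0.726, -0.687, 0.87], [0.0, 0.0, 0.0, 1.0]]
wrist 316.0082411332476 261.0222059494141 189.89668029665475 [[1.0, -0.0, -0.003, 0.675], [-0.001, -0.953, -0.302, 0.078], [-0.003, 0.302, -0.953, 0.372], [0.0, 0.0, 0.0, 1.0]]
{'time': 0.15, 'q': array([-3.68910719e-02,  2.64582265e-01,  1.60511552e+00,  1.09874127e-05,
        1.27374088e+00, -3.69182584e-02]), 'joint_vel': array([-5.46515183e-05, -1.16059990e-03, -4.42134357e-03,  1.19753172e-03,
       -4.57549016e-04, -1.20043363e-03]), 'joint_torque': array([-4.44535381e-04, -5.15905774e+01, -3.67958951e+01, -2.06692371e-04,
        8.09489022e-03,  2.50629785e-05]), 'tool_pos': array([6.74711794e-01, 1.66467756e-05, 4.03616481e-01]), 'tcp_rot': array([-2.22045295e+00, -2.22050615e+00,  1.96041501e-03]), 'wrist_force': array([ 0.67971864, -0.16451871, -1.00637724]), 'torque': array([-0.05253129,  0.02538817,  0.04299052]), 'grip_force': 0.0, 'width': 1.0019186085503178}
```

View pics/scene0.png

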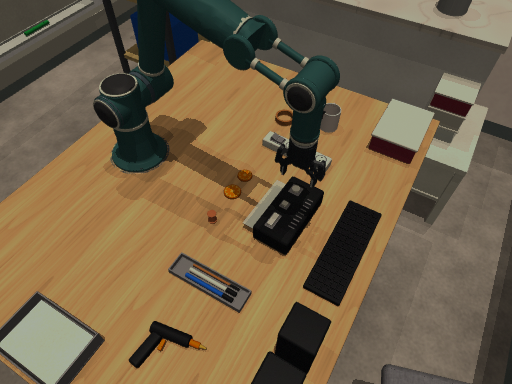

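View pics/wrist0.png

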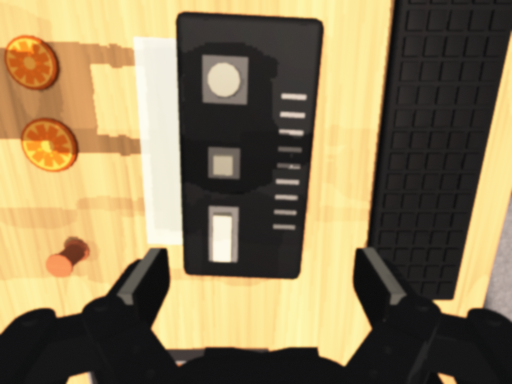

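The scene view shows the strip to the left of the laminator (near (290,145)), partly hidden by the arm. In the wrist view the keys are round at (224,80), square at (224,163) and bar at (222,238).

View pics/side0.png

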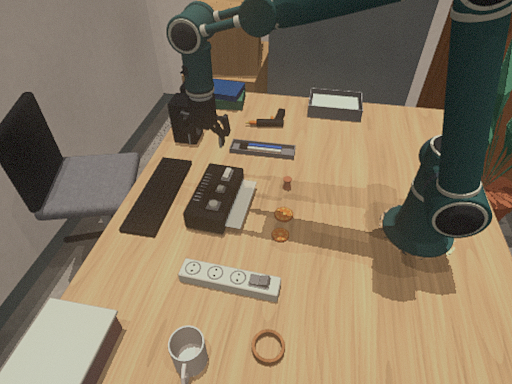

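Run:
```python
import pickle
from h import *
w=pickle.load(open("pics/wrist0.pkl","rb"))
for n,p in dict(round=(224,80),sq=(224,163),bar=(222,238)).items(): print(n,ray(w,*p,.088).round(4))
s=pickle.load(open("pics/scene0.pkl","rb"))
for p in((270,138),(328,160)): print(ray(s,*p,.04).round(3))
```

```text
round [0.6426 0.0857 0.088 ]
sq [0.6399 0.0136 0.088 ]
bar [ 0.6352 -0.0623  0.088 ]
[0.429 0.294 0.04 ]
[0.674 0.302 0.04 ]
```

Side view: the strip runs from about (180,270) to (280,290), with its rocker at (260,281) on the end nearer the robot. Next I'll move over it for a closer look.

Run:
```python
import pickle
from h import *
s=pickle.load(open("pics/side0.pkl","rb"))
for p in((260,281),(193,266),(238,276)): print(ray(s,*p,.045).round(4))
```

```text
[0.4552 0.3108 0.045 ]
[0.6458 0.2987 0.045 ]
[0.5163 0.3067 0.045 ]
```

>>> drive_tool([
  {"delta_pos": [36,-20,0],"jaw": -1},
  {"delta_pos": [36,-20,0],"jaw": -1},
  {"delta_pos": [36,-20,0],"jaw": -1},
  {"delta_pos": [36,-20,0],"jaw": -1},
  {"delta_pos": [36,-20,0],"jaw": -1},
  {"delta_pos": [36,-20,0],"jaw": -1},
])

```text
invalid input at $.increments[0]: expected keys delta_pos, turn, jaw
```

>>> drive_tool([
  {"delta_pos": [35,-25,0],"turn": 0,"jaw": -1},
  {"delta_pos": [36,-25,0],"turn": 0,"jaw": -1},
  {"delta_pos": [36,-25,0],"turn": 0,"jaw": -1},
  {"delta_pos": [36,-25,0],"turn": 0,"jaw": -1},
  {"delta_pos": [36,-25,10],"turn": 0,"jaw": -1},
  {"delta_pos": [36,-25,20],"turn": 0,"jaw": -1},
  {"delta_pos": [36,-25,20],"turn": 0,"jaw": -1},
  {"delta_pos": [36,-25,20],"turn": 0,"jaw": -1},
])

```text
time: 0.82
tool_pos: [0.49, 0.2646, 0.3431]
tcp_rot: [2.221, 2.221, 0.001]
wrist_force: [-0.0, 1.0, 0.5]
width: -0.002
grip_force: 0.0
```

>>> drive_tool([
  {"delta_pos": [10,-10,0],"turn": 0,"jaw": -1},
  {"delta_pos": [0,0,0],"turn": 0,"jaw": -1},
  {"delta_pos": [0,0,0],"turn": 0,"jaw": -1},
])

```text
time: 1.07
tool_pos: [0.4812, 0.2737, 0.3436]
tcp_rot: [2.218, 2.223, -0.0]
wrist_force: [0.7, -0.3, 1.5]
width: -0.007
grip_force: 0.0
```

Run:
```python
from h import *
c=cam("wrist");save(c,"wrist1")
```

```text
(no output)
```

View pics/wrist1.png

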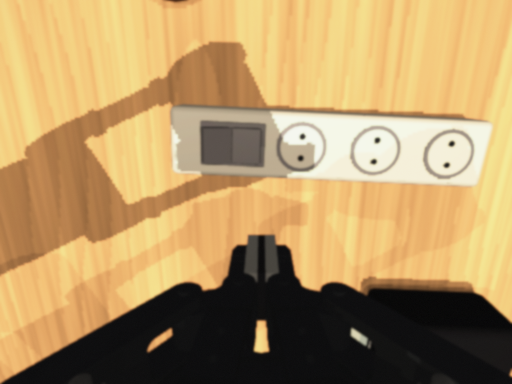

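The wrist view shows the rocker at columns 201–265, rows 121–166, with its seam (pivot) near (232,144). The half towards the robot is on the left. The closed fingertips are at (262,237).

Run:
```python
import pickle
from h import *
w=pickle.load(open("pics/wrist1.pkl","rb"))
a=ray(w,174,139,.038);b=ray(w,482,154,.038)
print("ends",a,b,np.linalg.norm(b-a)); m=(a+b)/2; d=(b-a)/np.linalg.norm(b-a)
p=m-.085*d; print("pivot from ends",p)
print("pivot seam",ray(w,232,144,.047), "out end",ray(w,201,143,.055))
t=p-.021*d; s=bot.read_state(); print("target",t,"tool pos",s["tool_pos"])
v=t-s["tool_pos"]; M=R.from_rotvec(s["tcp_rot"]).as_matrix()
print("tool axes mm",(M.T@v*1000).round(1), "axis",d)
```

```text
ends [0.40574004 0.31054701 0.038     ] [0.67532342 0.29769408 0.038     ] 0.26988959945731816
pivot from ends [0.45562817 0.30816849 0.038     ]
pivot seam [0.45671759 0.30774384 0.047     ] out end [0.4321853  0.30985408 0.055     ]
target [0.434652   0.30916858 0.038     ] tool pos [0.4819948  0.27322624 0.34419733]
tool axes mm [ 36.  -47.8 306.1] axis [ 0.99886538 -0.04762294  0.        ]
```

>>> drive_tool([
  {"delta_pos": [18,-24,10],"turn": 0,"jaw": -1},
  {"delta_pos": [18,-24,20],"turn": 0,"jaw": -1},
  {"delta_pos": [0,0,30],"turn": 0,"jaw": -1},
  {"delta_pos": [0,0,30],"turn": 0,"jaw": -1},
  {"delta_pos": [0,0,10],"turn": 0,"jaw": -1},
  {"delta_pos": [0,0,0],"turn": 0,"jaw": -1},
])

```text
time: 1.62
tool_pos: [0.4333, 0.3076, 0.2411]
tcp_rot: [-2.223, -2.219, 0.008]
wrist_force: [-0.2, -1.0, -0.1]
width: 0.003
grip_force: 0.0
```

>>> drive_tool([
  {"delta_pos": [1,1.5,5],"turn": 0,"jaw": -1},
  {"delta_pos": [0,0,4],"turn": 0,"jaw": -1},
  {"delta_pos": [0,0,4],"turn": 0,"jaw": -1},
  {"delta_pos": [0,0,3],"turn": 0,"jaw": -1},
  {"delta_pos": [0,0,3],"turn": 0,"jaw": -1},
  {"delta_pos": [0,0,2],"turn": 0,"jaw": -1},
  {"delta_pos": [0,0,0],"turn": 0,"jaw": -1},
])

```text
time: 2.2
tool_pos: [0.435, 0.3105, 0.2226]
tcp_rot: [2.221, 2.222, 0.001]
wrist_force: [0.9, -0.2, 0.7]
width: 0.0
grip_force: 0.2
```

>>> drive_tool([
  {"delta_pos": [0,0,1],"turn": 0,"jaw": -1},
  {"delta_pos": [0,0,1],"turn": 0,"jaw": -1},
  {"delta_pos": [0,0,0],"turn": 0,"jaw": -1},
])

```text
time: 2.45
tool_pos: [0.435, 0.3105, 0.2206]
tcp_rot: [2.221, 2.221, 0.001]
wrist_force: [0.7, 0.3, 1.2]
width: 0.004
grip_force: 0.4
```

>>> drive_tool([
  {"delta_pos": [0,0,1],"turn": 0,"jaw": -1},
  {"delta_pos": [0,0,0],"turn": 0,"jaw": -1},
])

```text
time: 2.62
tool_pos: [0.4351, 0.3105, 0.2203]
tcp_rot: [2.221, 2.222, 0.0]
wrist_force: [-2.7, -0.6, 6.0]
width: -0.0
grip_force: 3.3
```

>>> drive_tool([
  {"delta_pos": [0,0,1],"turn": 0,"jaw": -1},
  {"delta_pos": [0,0,0],"turn": 0,"jaw": -1},
])

```text
time: 2.78
tool_pos: [0.4352, 0.3106, 0.2202]
tcp_rot: [2.221, 2.222, 0.0]
wrist_force: [-4.9, -2.8, 12.6]
width: 0.003
grip_force: 6.4
```

>>> drive_tool([
  {"delta_pos": [0,0,-6],"turn": 0,"jaw": -1},
  {"delta_pos": [0,0,-30],"turn": 0,"jaw": -1},
  {"delta_pos": [0,0,-35],"turn": 0,"jaw": -1},
  {"delta_pos": [-18,24,-25],"turn": 0,"jaw": -1},
  {"delta_pos": [-18,24,-27],"turn": 0,"jaw": -1},
  {"delta_pos": [0,0,0],"turn": 0,"jaw": -1},
  {"delta_pos": [0,0,0],"turn": 0,"jaw": -1},
])

```text
time: 3.37
tool_pos: [0.4847, 0.2738, 0.3439]
tcp_rot: [2.223, 2.218, 0.007]
wrist_force: [-0.4, 0.4, -0.6]
width: 0.001
grip_force: 0.0
```

Run:
```python
from h import *
c=cam("wrist");save(c,"wrist2");s=cam("side")
a=cv2.imread("pics/wrist1.png")[95:195,150:330];b=c["im"][95:195,150:330,::-1]
o=pickle=__import__("pickle").load(open("pics/side0.pkl","rb"))["im"][250:310,170:290,::-1];n=s["im"][250:310,170:290,::-1]
L=np.vstack([cv2.resize(a,(400,222)),cv2.resize(o,(400,200))]);Rr=np.vstack([cv2.resize(b,(400,222)),cv2.resize(n,(400,200))])
cv2.imwrite("pics/cmp.png",np.hstack([L,Rr]))
print(bot.read_state()["tool_pos"])
```

```text
[0.48232306 0.27402917 0.34043305]
```

View pics/cmp.png

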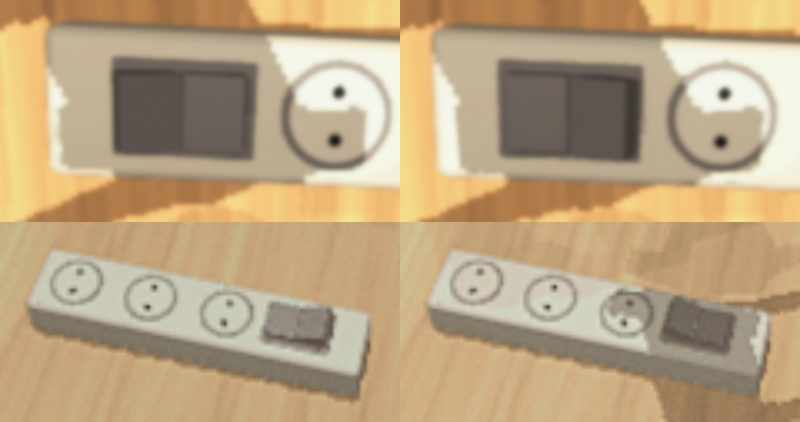

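Both views show the rocker reversed: the left half is now level and the right half raised, and the strip hasn't moved. Next is the round key.

>>> drive_tool([
  {"delta_pos": [-30,26,0],"turn": 0,"jaw": -1},
  {"delta_pos": [-32,27,0],"turn": 0,"jaw": -1},
  {"delta_pos": [-32,27,0],"turn": 0,"jaw": -1},
  {"delta_pos": [-32,27,0],"turn": 0,"jaw": -1},
  {"delta_pos": [-32,27,0],"turn": 0,"jaw": -1},
  {"delta_pos": [-30,26,30],"turn": 0,"jaw": -1},
  {"delta_pos": [0,0,30],"turn": 0,"jaw": -1},
  {"delta_pos": [0,0,5],"turn": 0,"jaw": -1},
])

```text
time: 4.13
tool_pos: [0.6356, 0.0905, 0.2736]
tcp_rot: [-2.218, -2.213, 0.015]
wrist_force: [-2.0, -0.7, -2.8]
width: -0.002
grip_force: 0.0
```

>>> drive_tool([
  {"delta_pos": [0,0,0],"turn": 0,"jaw": -1},
  {"delta_pos": [0,0,0],"turn": 0,"jaw": -1},
])

```text
time: 4.3
tool_pos: [0.6368, 0.0929, 0.2799]
tcp_rot: [-2.218, -2.221, 0.005]
wrist_force: [0.5, 0.9, -0.4]
width: -0.002
grip_force: 0.0
```

Run:
```python
from h import *
c=cam("wrist");save(c,"wrist3");s=bot.read_state()
print(s["tool_pos"],s["tcp_rot"])
```

```text
[0.6375543  0.09316582 0.28160703] [-2.21908907e+00 -2.22292454e+00  5.98157719e-04]
```

View pics/wrist3.png

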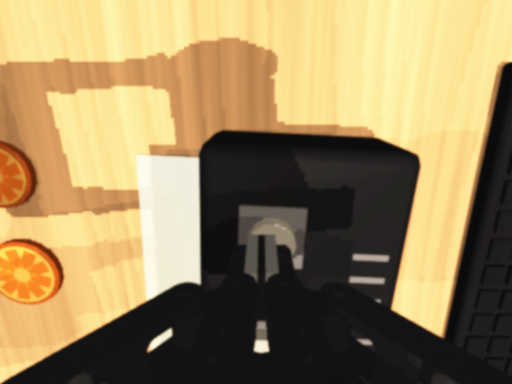

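The fingertips are just above the round key. The key's centre is near column 273, its top edge near row 220, and its surround spans columns 238–307 with its top at row 205.

Run:
```python
import pickle
from h import *
w=pickle.load(open("pics/wrist3.pkl","rb"))
print(ray(w,273,220,.088)-[0,.014,0], ray(w,272.5,206,.078)-[0,.02,0],ray(w,307,240,.078)-ray(w,238,240,.078))
```

```text
[0.64265456 0.08844282 0.088     ] [0.64262663 0.08690786 0.078     ] [ 4.11392218e-02  1.08310177e-04 -2.77555756e-17]
```

>>> drive_tool([
  {"delta_pos": [-6,5,5],"turn": 0,"jaw": -1},
  {"delta_pos": [0,0,6],"turn": 0,"jaw": -1},
  {"delta_pos": [0,0,4],"turn": 0,"jaw": -1},
  {"delta_pos": [0,0,3],"turn": 0,"jaw": -1},
  {"delta_pos": [0,0,3],"turn": 0,"jaw": -1},
  {"delta_pos": [0,0,2],"turn": 0,"jaw": -1},
  {"delta_pos": [0,0,1],"turn": 0,"jaw": -1},
  {"delta_pos": [0,0,0],"turn": 0,"jaw": -1},
])

```text
time: 5.02
tool_pos: [0.6431, 0.0859, 0.2574]
tcp_rot: [-2.221, -2.221, -0.0]
wrist_force: [0.9, 0.4, 0.7]
width: -0.004
grip_force: 0.2
```

>>> drive_tool([
  {"delta_pos": [0,0,1],"turn": 0,"jaw": -1},
  {"delta_pos": [0,0,1],"turn": 0,"jaw": -1},
  {"delta_pos": [0,0,0],"turn": 0,"jaw": -1},
])

```text
time: 5.27
tool_pos: [0.6432, 0.0859, 0.2555]
tcp_rot: [-2.221, -2.221, -0.0]
wrist_force: [-1.2, 1.8, 2.0]
width: -0.001
grip_force: 1.2
```

>>> drive_tool([
  {"delta_pos": [0,0,1],"turn": 0,"jaw": -1},
  {"delta_pos": [0,0,1],"turn": 0,"jaw": -1},
  {"delta_pos": [0,0,0],"turn": 0,"jaw": -1},
])

```text
time: 5.52
tool_pos: [0.6433, 0.0859, 0.2554]
tcp_rot: [-2.221, -2.221, -0.0]
wrist_force: [-5.8, 1.9, 11.5]
width: 0.002
grip_force: 5.8
```

>>> drive_tool([
  {"delta_pos": [0,0,0.5],"turn": 0,"jaw": -1},
  {"delta_pos": [0,0,0],"turn": 0,"jaw": -1},
])

```text
time: 5.68
tool_pos: [0.6433, 0.0859, 0.2554]
tcp_rot: [2.221, 2.221, 0.0]
wrist_force: [-6.9, 0.0, 13.5]
width: 0.001
grip_force: 6.9
```

>>> drive_tool([
  {"delta_pos": [0,0,-5],"turn": 0,"jaw": -1},
  {"delta_pos": [0,0,-15],"turn": 0,"jaw": -1},
  {"delta_pos": [0,0,-30],"turn": 0,"jaw": -1},
  {"delta_pos": [-35,-1,0],"turn": 0,"jaw": -1},
  {"delta_pos": [-38,-2,0],"turn": 0,"jaw": -1},
  {"delta_pos": [-38,-2,0],"turn": 0,"jaw": -1},
  {"delta_pos": [-37,-1,0],"turn": 0,"jaw": -1},
  {"delta_pos": [0,0,0],"turn": 0,"jaw": -1},
])

```text
time: 6.35
tool_pos: [0.6369, -0.068, 0.3027]
tcp_rot: [2.224, 2.215, -0.003]
wrist_force: [0.1, 0.1, -0.3]
width: 0.002
grip_force: 0.0
```

Run:
```python
from h import *
c=cam("wrist");save(c,"wrist4");s=bot.read_state()
print(s["tool_pos"],s["tcp_rot"])
```

```text
[ 0.63702586 -0.06565607  0.30263466] [ 2.22594843e+00  2.21564346e+00 -8.04125521e-04]
```

View pics/wrist4.png

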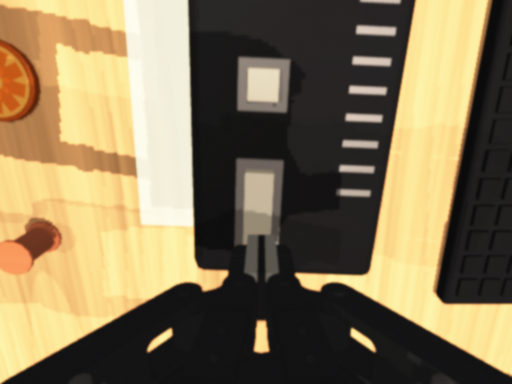

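The fingertips hang over the near end of the bar key. The bar's centre is near column 259 with its top end at row 172, and the square key at (264,85) is clear.

Run:
```python
import pickle
from h import *
w=pickle.load(open("pics/wrist4.pkl","rb"))
print(ray(w,260,172,.088)-[0,.025,0], ray(w,259.5,158,.078)-[0,.031,0],ray(w,259,225,.088))
```

```text
[ 0.63655439 -0.06287811  0.088     ] [ 0.6362493  -0.06249055  0.078     ] [ 0.63570128 -0.07239168  0.088     ]
```

>>> drive_tool([
  {"delta_pos": [0,0,15],"turn": 0,"jaw": -1},
  {"delta_pos": [0,0,12],"turn": 0,"jaw": -1},
  {"delta_pos": [0,0,8],"turn": 0,"jaw": -1},
  {"delta_pos": [0,0,4],"turn": 0,"jaw": -1},
  {"delta_pos": [0,0,3],"turn": 0,"jaw": -1},
  {"delta_pos": [0,0,2],"turn": 0,"jaw": -1},
  {"delta_pos": [0,0,1],"turn": 0,"jaw": -1},
  {"delta_pos": [0,0,0],"turn": 0,"jaw": -1},
])

```text
time: 7.07
tool_pos: [0.6373, -0.0617, 0.2583]
tcp_rot: [-2.221, -2.222, -0.001]
wrist_force: [-0.9, 0.3, 2.5]
width: 0.001
grip_force: 1.5
```

>>> drive_tool([
  {"delta_pos": [0,0,1],"turn": 0,"jaw": -1},
  {"delta_pos": [0,0,1],"turn": 0,"jaw": -1},
  {"delta_pos": [0,0,0],"turn": 0,"jaw": -1},
])

```text
time: 7.32
tool_pos: [0.6376, -0.062, 0.2565]
tcp_rot: [2.221, 2.221, 0.002]
wrist_force: [-1.3, 2.5, 4.2]
width: 0.0
grip_force: 2.0
```

>>> drive_tool([
  {"delta_pos": [0,0,1],"turn": 0,"jaw": -1},
  {"delta_pos": [0,0,1],"turn": 0,"jaw": -1},
  {"delta_pos": [0,0,1],"turn": 0,"jaw": -1},
  {"delta_pos": [0,0,0],"turn": 0,"jaw": -1},
])

```text
time: 7.65
tool_pos: [0.6377, -0.062, 0.2553]
tcp_rot: [2.221, 2.221, 0.002]
wrist_force: [-5.0, 2.7, 13.4]
width: -0.003
grip_force: 6.7
```

>>> drive_tool([
  {"delta_pos": [0,0,-5],"turn": 0,"jaw": -1},
  {"delta_pos": [0,0,-15],"turn": 0,"jaw": -1},
  {"delta_pos": [0,0,-35],"turn": 0,"jaw": -1},
  {"delta_pos": [0,0,-35],"turn": 0,"jaw": -1},
  {"delta_pos": [0,0,-35],"turn": 0,"jaw": -1},
  {"delta_pos": [0,0,-25],"turn": 0,"jaw": -1},
  {"delta_pos": [0,0,0],"turn": 0,"jaw": -1},
  {"delta_pos": [0,0,0],"turn": 0,"jaw": -1},
])

```text
time: 8.32
tool_pos: [0.638, -0.0626, 0.4054]
tcp_rot: [2.218, 2.218, 0.004]
wrist_force: [-0.4, -0.0, 1.0]
width: -0.002
grip_force: 0.0
```

Run:
```python
from h import *
c=cam("side")
cv2.imwrite("pics/end.png",cv2.resize(c["im"][150:310,170:310,::-1],None,fx=3.7,fy=3.7))
```

```text
(no output)
```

View pics/end.png

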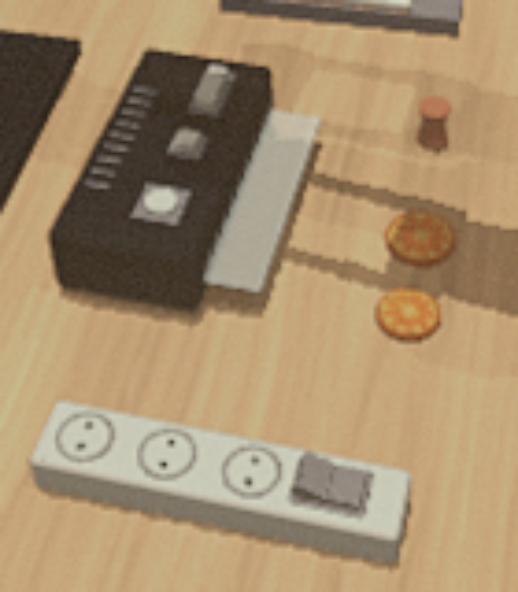

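The final view shows the rocker on (far half raised, at about (330,480)), the round key in at (160,200), and the bar and square keys up. Nothing else has moved.

```bash
python3 -c "
from workcell import bot
print(bot.finish_job())"
```

```text
the job is handed in; nothing more can be done
None
```

The job is done and handed in: I switched the strip on, pressed the round key fully in (it stayed), then pressed the bar key fully in and let it come back up; the final side-camera view shows the square key still up and nothing in that view moved.

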